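# Snug the adjustable wrench on the water-feed nut and nip it up

## Robot

A 6-joint arm with a two-finger parallel gripper is mounted at the origin on the work surface. World frame = base frame: x ahead of the robot, y to its left, z up, the work surface at z = 0. Lengths are in m, angles in rad, forces in N, time in s.
With the tool pointing down it reaches from about 0.375 to 0.9 m from the base axis. Payload 3.1 kg.
Tool frame: the origin (TCP) lies between the finger pads; the fingertips stand robot.tip_extent ahead of it and the grasp point (between the pads) lies 3 mm ahead of it (robot.tip_extent is the distance from the TCP to the fingertips, in m); z points along the fingers, x is the direction in which the jaws open and shut, and the axes are right-handed (so a half turn about z gives the same grasp; the last joint's range is limited). The gripper opens to 87 mm and grips with 3 to 60 N. Pads are 19 mm wide; open, the fingers measure 117 mm over their backs; the gripper's body (75 mm by 190 mm) begins 51 mm behind the grasp point.
Start: joints at [0.929, 0.527, 1.433, -0, 1.181, -0.178], TCP at [0.279, 0.559, 0.245] pointing down, gripper open.
Joint ranges: [-3.08, 3.08], [-0.75, 2.2], [0.22, 2.44], [-1.43, 4.57], [0, 2.65], [-2.85, 2.85]. Speed limits (rad/s): [2.79, 2.79, 3.14, 3.14, 3.14, 3.14].

## Interface

Orientations are given as a unit quaternion [x, y, z, w].
In Python, from rig import robot, cams gives the robot as it stands.
- The arm moves only by the tool carry_out, never from a script. Its argument "steps" is a list of rows, each a list of 3 entries, a list of its own where there are three numbers: the shift along the world's x, y, z in cm, then the turn about the world's z in degrees, then the closure, from 0 (fully open) to 1 (shut). In form: [[[dx, dy, dz], spin, fingers], ...]. A call has 1 to 10 rows; each row shifts and turns the pose as measured when the row begins; what a row does not reach is not made up. A row lasts 1/10 s, in which the tool goes at most 50 mm and 8.59 degrees, less where a joint would pass 70% of its speed; a pose out of reach is approached as far as the arm can. A call with a gripper value outside its range is refused whole. The fingers move at their own pace and stop on an object; "squeeze" is the grip in N (left out, the last holds). Time passes only in rows, so rows that do not move let the fingers close. It gives the time, the measured TCP pose, the force and the opening at its end, in the units of the state.
- robot.get_obs(): the state, without advancing time (a new reading comes with each control period).
- cams.camera(name): name is "scene" or "side" or "wrist"; returns a dict with "pixels" (420x560x3 uint8, red, green, blue), "fx", "fy", "cx", "cy" (pixels), "eye" and "rotation" of the camera in the world. Camera axes: x right, y up, looking along -z (the intrinsics and any distortion apply to the point x, -y, -z); pixel columns grow to the right and rows downward; lengths in m; the calibration is good to about 2 mm. A picture is of the moment at which its call begins. There is no depth.
- robot.hand_in(): hands the job in, once; it reports no verdict.
The state is a dict: "time": time; "q": joint angles; "joint_velocities": joint speeds; "joint_torque": joint torques, N m; "position": TCP position; "tool_rot": TCP orientation; "ft_force": force on the tool from outside, world axes, zero at the start; "moment": the same for the moment, N m; "grip_width": finger opening in m.
Only numpy, scipy, OpenCV 4.12 (cv2) and the standard library are available. Lean on these libraries where they do the work, as an engineer would, in place of code of your own. Each camera call takes 0.05 s, during which the arm holds its last target. There are 200 camera calls.

## Task

The nut of the bain-marie's water feed is only finger-tight; the adjustable wrench is already lying on the worktop with its open jaws loosely round it. With a fingertip, roll the wrench's worm towards the nut until you feel the jaws snug on the flats of the nut, and only then swing the handle clockwise (seen from above) to tighten the nut by an eighth of a turn, 45 degrees. Close the jaw with the worm, not by pushing it, keep your fingers off the nut, do not disturb the other things, and leave the wrench lying flat on the nut with its jaws still snug.

Things in the scene. Friction and masses are not known exactly. Their poses are not given: they have to be found in the camera images.
- wrench: Loose steel adjustable wrench, 215 mm long, 0.5 kg, lying flat. Origin: under side, centre of a 36 mm nut snug in it. x: out of the mouth; z: up. Fixed jaw face at y = -18 mm; movable jaw on the +y side, slides along y; throat at x = -24. Head 18 thick, x -80 to 17, y -38 to 43. Handle runs from (-70, 7) to a round end at (-198, 60) mm, i.e. 157.5 deg from +x; 24-28 wide, 15 thick.
- worm_top (a point): Top of the worm, a knurled roller 20 mm across, 22 long (along the wrench's y) in a window of the head, at (-46, 5, 21.5) mm of the wrench, 3.5 mm proud of the head; axes as the wrench's. Stroking its top along the wrench's +x (to the nut) closes the jaw, back opens it. Rim friction about 5 N: press with 6 to 12 N; the flat end of a finger strokes about 20 mm, then lift and repeat.
- handle_mid (a point): Point on the middle line of the wrench's handle, 155 mm from the centre of the nut, 7.5 mm above the worktop (mid-thickness); the handle is 26 mm wide here. With the jaws snug, about 3 to 6 N square to the handle here turns the nut. Axes as the wrench's.
- jaw (a joint): How far the movable jaw has been closed, m: 0 is 42.5 mm between the jaws, 0.0065 is 36 mm (the nut's width); starts between about -0.002 and 0.002 and rises as it closes. Only the worm moves it: it holds against pushes up to about 40 N.
- worm (a joint): Angle of the worm, rad: grows as its top is rolled towards the nut; 1 rad closes the jaw by 0.95 mm (6 mm a turn; a 20 mm stroke gives about 2 rad). It stays where it is left. Once the jaws are snug it stops turning and the finger slips over it.
- nut (a joint): Angle the nut has been turned clockwise seen from above (tightened), rad: 0 at the start; it stays where it is left. 45 degrees is 0.785.
- nut_top (a point): Centre of the top of the brass hexagon nut, 24 mm above the worktop: 36 mm across flats, 41.6 mm across corners, 22 mm tall, turning about the vertical. Two of its flats look along this point's +y and -y; the wrench starts within 6 degrees of square to them.
- feed: Fixed. Brass fitting on the nut's axis with an elbow (28 mm wide, top 59 mm above the worktop), a 22 mm copper pipe leaving along +x, its middle 45 mm high, and the steel countertop bain-marie it feeds (280 x 560 mm, 210 mm high, lid handles to 250 mm, front face 250 mm from the nut). Origin: on the nut's axis at worktop height.
- labels: Paper label roll, 90 mm across, 55 mm high, standing on end; origin under its centre; must stay where it is.
- gasket: Spare black rubber gasket, 60 mm across, 6 mm thick; origin under its centre; must stay where it is.
- squeeze: Yellow squeeze bottle, 56 mm across, 150 mm tall; origin under its centre; must stay where it is.
- shaker: Glass shaker with a steel top, 60 mm across, 85 mm tall; origin under its centre; must stay where it is.
- pot: Open steel sauce pot, 100 mm across, 75 mm tall; origin under its centre; must stay where it is.
- spatula: Spatula, 240 mm long, lying flat; must stay where it is.
- spoon: Spoon, 190 mm long, lying flat; must stay where it is.
Not all that is in view belongs to the job. What is shaped like the wrench but red is not meant.

How it is judged:
On the way, in this order (a step that is already met when the one before it is completed fails the run):
1. the jaws are closed on the nut to within 1.5 mm of its width while the nut has not yet been turned (value of joint jaw above 0.005 m and value of joint nut below 0.15 rad), for 0.2 s.
2. the nut has been tightened by at least 33 degrees (value of joint nut above 0.576 rad), for 0.2 s.
At the end, for the whole second after the job is handed in: The nut stands tightened by 45 degrees, give or take 12; the wrench lies flat on the worktop at rest with the nut between its jaws (its centre within 12 mm of the nut's axis), and the jaws are still within 1.5 mm of the nut's width (value of joint nut between 0.576 and 0.995 rad and value of joint jaw above 0.005 m and horizontal distance between wrench and nut_top below 0.012 m and angle between wrench's own z axis and vertical below 0.08 rad and height (world z) of wrench below 0.006 m and linear speed of wrench below 0.02 m/s and velocity of joint nut below 0.05 rad/s); the robot touches nothing.
It fails at once if the fingers or the arm press on the nut itself with over 4 N (contact force between any of the fingers, the arm and nut above 4 N).
It fails at once if the movable jaw is pushed directly with over 8 N (contact force between any of the fingers, the arm and jaw above 8 N).
It fails at once if another thing on the worktop is moved by over 30 mm (distance of any of labels, gasket, squeeze, shaker, pot, spatula, spoon from where it was at the start of the episode above 0.03 m).
It also fails if it takes over 72 s, if anything falls off the work surface, if the arm or the gripper's body presses on something with over 40 N, if the wrist force passes 120 N, or if a joint passes its speed limit or range.

## Working session

There is one attempt and no reset: what is moved stays moved. The work goes in short steps, Python scripts to look and compute and a tool call to move; the robot and the scene stay as the last step left them, time stands still between calls to the robot, and variables do not carry over. Pictures are saved under pics/ and viewed, about 8 in all and at most 12, crops included, and the job is handed in when it is done.

Besides the shell and the picture viewer there is one more tool, called after "Call:" by a JSON object that holds its "name" and its "arguments", one argument or row to a line. carry_out: Moves the arm, as the interface text tells. Its arguments: {"type":"object","properties":{"steps":{"type":"array"},"squeeze":{"type":"number"}},"required":["steps"]}

```bash
mkdir -p pics
cat > h.py <<'E'
import numpy as np, cv2
from rig import robot, cams
def shot(n,f):
    c=cams.camera(n); np.savez('pics/'+f+'.npz',**{k:np.array(v) for k,v in c.items()}); cv2.imwrite('pics/'+f+'.png',c['pixels'][:,:,::-1]); return c
def load(f): return np.load('pics/'+f+'.npz',allow_pickle=True)
def ray(c,u,v,z):
    d=np.array(c['rotation']).reshape(3,3)@np.array([(u-c['cx'])/c['fx'],-(v-c['cy'])/c['fy'],-1.]); e=np.array(c['eye']); return e+d*(z-e[2])/d[2]
def proj(c,p):
    q=np.array(c['rotation']).reshape(3,3).T@(np.array(p)-c['eye']); return c['cx']+c['fx']*q[0]/-q[2], c['cy']+c['fy']*-q[1]/-q[2]
E
python3 - <<'E'
from h import *
a=shot('scene','s0');b=shot('side','d0');w=shot('wrist','w0')
print(a.keys(),[ (c['eye'],c['fx']) for c in (a,b,w)])
cv2.imwrite('pics/all.png',np.hstack([a['pixels'],b['pixels']])[:,:,::-1][:, :])
print(robot.get_obs(), robot.tip_extent)
E
```

```text
dict_keys(['pixels', 'fx', 'fy', 'cx', 'cy', 'eye', 'rotation']) [(array([1.35020311, 0.62824388, 1.04792197]), 510.40021073710744), (array([ 0.27000817, -0.49382777,  0.72845381]), 397.47456948300635), (array([0.21159373, 0.59201911, 0.38388171]), 316.1221875970227)]
{'time': 0.15, 'q': array([ 9.29490529e-01,  5.28260161e-01,  1.43362435e+00, -2.10194107e-05,
        1.18139892e+00, -1.78544999e-01]), 'joint_velocities': array([-0.00013936, -0.00336078, -0.00418806,  0.00047693,  0.00092125,
       -0.00013613]), 'joint_torque': array([ 6.01586380e-04, -4.40431130e+01, -1.76842064e+01,  6.33593928e-02,
        5.52767236e-02, -1.31720640e-04]), 'position': array([0.27869119, 0.55882706, 0.24378656]), 'tool_rot': array([ 8.50415206e-01,  5.26111455e-01, -7.82929357e-04,  3.19056748e-04]), 'ft_force': array([ 1.11823145, -0.12567824, -0.42125585]), 'moment': array([-0.03880526,  0.00303173,  0.03503479]), 'grip_width': 0.08691177973825467} 0.022
```

View pics/s0.png

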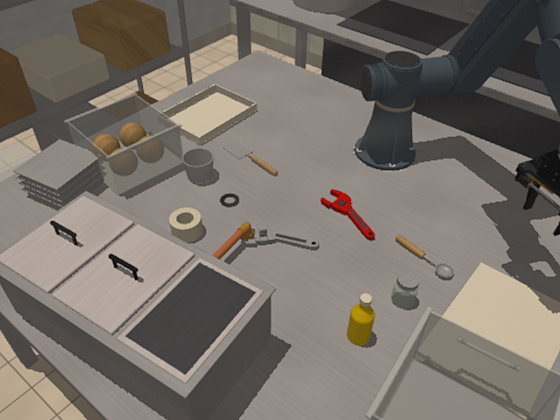

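View pics/d0.png

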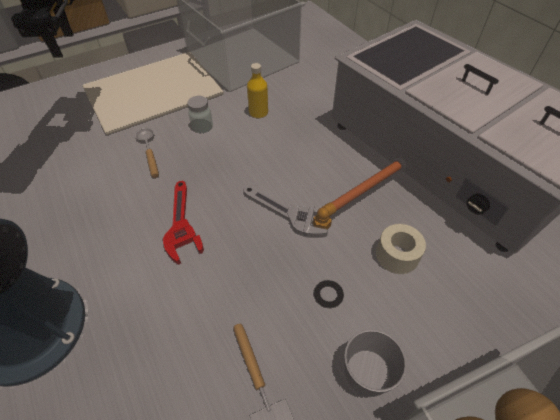

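Both views show one grey wrench, with its head at scene (262,236) / side (308,216) and its jaws round the brass nut. The red look-alike is at scene (348,212) / side (182,235). I choose the grey one and will check it in a close crop.

Run:
```python
from h import *
a=cv2.imread('pics/s0.png')[212:262,225:330];b=cv2.imread('pics/d0.png')[175:245,235:340]
A=cv2.resize(a,None,fx=7,fy=7,interpolation=2)[:, :735];B=cv2.resize(b,None,fx=7,fy=7,interpolation=2)
B=cv2.resize(b,None,fx=5,fy=5,interpolation=2);A=cv2.resize(a,None,fx=5,fy=5,interpolation=2)
cv2.imwrite('pics/c0.png',np.vstack([A,B]))
a,b=load('s0'),load('d0')
print('nut? scene',ray(a,250,237,.024),'side',ray(b,323,215,.024))
print('end',ray(a,314,244,.0075),ray(b,249,191,.0075))
```

```text
Traceback (most recent call last):
  File "h.py", line 7, in ray
    d=np.array(c['rotation']).reshape(3,3)@np.array([(u-c['cx'])/c['fx'],-(v-c['cy'])/c['fy'],-1.]); e=np.array(c['eye']); return e+d*(z-e[2])/d[2]
      ~~~~~~~~~~~~~~~~~~~~~~~~~~~~~~~^^^^^
ValueError: cannot reshape array of size 4 into shape (3,3)
```

View pics/c0.png

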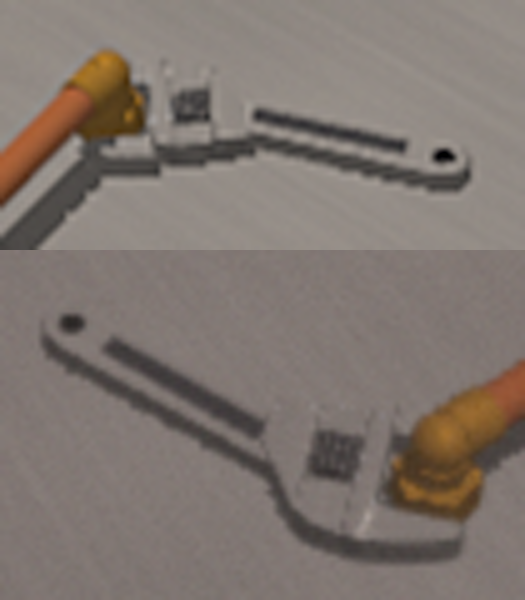

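The crop confirms the grey wrench: knurled worm at scene (263.4,232.8) / side (302.2,216), handle hole at scene (313.6,243.2) / side (249.2,189.6), jaws round the brass hexagon under the elbow.

```bash
sed -i "s/np.array(c\['rotation'\]).reshape(3,3)/Rm(c)/g; 2a from scipy.spatial.transform import Rotation\ndef Rm(c): return Rotation.from_quat(np.array(c['rotation'])).as_matrix()" h.py
python3 - <<'E'
from h import *
a,b=load('s0'),load('d0')
W=[ray(a,263.4,232.8,.0215),ray(b,302.2,216,.0215)];H=[ray(a,313.6,243.2,.015),ray(b,249.2,189.6,.015)]
print('worm',W);print('hole',H)
w=np.mean(W,0)[:2];h=np.mean(H,0)[:2]
# wrench-frame points
pw=np.array([-.046,.005]);ph=np.array([-.195,.0585])
d=h-w;e=ph-pw
print('dist',np.hypot(*d),np.hypot(*e))
th=np.arctan2(d[1],d[0])-np.arctan2(e[1],e[0]);c,s=np.cos(th),np.sin(th);R=np.array([[c,-s],[s,c]])
o=w-R@pw;print('yaw',np.degrees(th),'origin',o,'handle155',o+R@(.155*np.array([np.cos(np.radians(158)),np.sin(np.radians(158))])))
for y in (0,): print('proj nut',proj(a,[*o,.024]),proj(b,[*o,.024]),proj(a,[*o,.059]),proj(b,[*o,.059]))
# others
print('tool axes',Rotation.from_quat(robot.get_obs()['tool_rot']).as_matrix().round(3))
print('pipe',ray(a,215,258,.056),ray(b,400,165,.056))
print('labels',ray(a,185,215,.055),'gasket',ray(a,229,200,.006),'red',ray(a,335,197,.02),ray(a,372,235,.015),'squeeze cap',ray(a,366,300,.15),'shaker',ray(a,405,285,.08))
# brass blob triangulation
for n,im in(('s',a),('d',b)):
    hsv=cv2.cvtColor(im['pixels'],cv2.COLOR_RGB2HSV);m=cv2.inRange(hsv,(15,150,60),(28,255,255));k,_,st,ce=cv2.connectedComponentsWithStats(m)
    for i in range(1,k):
        if st[i,4]>40: print(n,st[i],ce[i])
E
```

```text
worm [array([ 0.58762567, -0.04548816,  0.0215    ]), array([ 0.58288969, -0.05374545,  0.0215    ])]
hole [array([0.52307857, 0.08403515, 0.015     ]), array([0.52010993, 0.08161858, 0.015     ])]
dist 0.1469501883123345 0.15831377072131156
yaw -44.575991066669744 origin [ 0.61451513 -0.08546372] handle155 [0.55289761 0.05676244]
proj nut (np.float64(246.49363108327702), np.float64(230.8428169773309)) (np.float64(322.07757765493255), np.float64(219.27737710229934)) (np.float64(246.08108522323147), np.float64(221.95712498203122)) (np.float64(323.34197473890174), np.float64(209.4701753153251))
tool axes [[ 0.446  0.895 -0.001]
 [ 0.895 -0.446 -0.001]
 [-0.002 -0.    -1.   ]]
pipe [ 0.7642466  -0.05842697  0.056     ] [ 0.84504364 -0.06603345  0.056     ]
labels [ 0.70220768 -0.23900903  0.055     ] gasket [ 0.53721609 -0.22887052  0.006     ] red [0.32844285 0.01965281 0.02      ] [0.38972345 0.19178836 0.015     ] squeeze cap [0.6945371  0.34603889 0.15      ] shaker [0.54377589 0.37214718 0.08      ]
s [526 174  27  19  50] [537.32 181.24]
s [239 223  15  17 156] [246.42307692 231.08974359]
s [347 304  28  41 842] [360.18289786 324.29691211]
d [248  74  20  44 716] [257.41201117  96.04050279]
d [315 203  21  24 244] [325.54508197 214.08196721]
```

Call:
{"name": "carry_out", "arguments": {
  "steps": [
    [[2,-4,0],-2,1],
    [[2,-4,0],-2,1],
    [[2,-4,0],-2,1],
    [[2,-4,0],-2,1],
    [[2,-4,0],-2,1],
    [[2,-4,0],-2,1],
    [[2,-4,0],-2,1],
    [[2,-4,0],-2,1],
    [[2,-4,0],-2,1],
    [[2,-4,0],0,1]
  ],
  "squeeze": 20
}}

```text
time: 1.15
position: [0.4797, 0.1489, 0.2417]
tool_rot: [0.922, 0.386, -0.0, -0.001]
ft_force: [0.8, 1.1, 0.2]
grip_width: 0.0147
```

Call:
{"name": "carry_out", "arguments": {
  "steps": [
    [[2,-4,0],0,1],
    [[2,-4,0],0,1],
    [[2,-4,0],0,1],
    [[2,-4,-1],0,1],
    [[1,-2,-1],0,1],
    [[0,0,0],0,1]
  ]
}}

```text
time: 1.75
position: [0.5752, -0.0457, 0.2207]
tool_rot: [0.924, 0.382, 0.001, 0.001]
ft_force: [0.7, 0.6, -0.3]
grip_width: 0.0003
```

Run:
```python
from h import *
w=shot('wrist','w1');o=robot.get_obs();print(o['position'],Rotation.from_quat(o['tool_rot']).as_matrix()[:,0],o['time'],o['grip_width'],o['ft_force'])
cv2.imwrite('pics/w1b.png',cv2.resize(w['pixels'][:,:,::-1],(800,600),interpolation=2))
```

```text
[ 0.57460333 -0.04446366  0.22111919] [0.70696909 0.70724302 0.0014197 ] 1.8 0.00036182347571297915 [ 0.45588144 -0.39272288  0.48089926]
```

View pics/w1b.png

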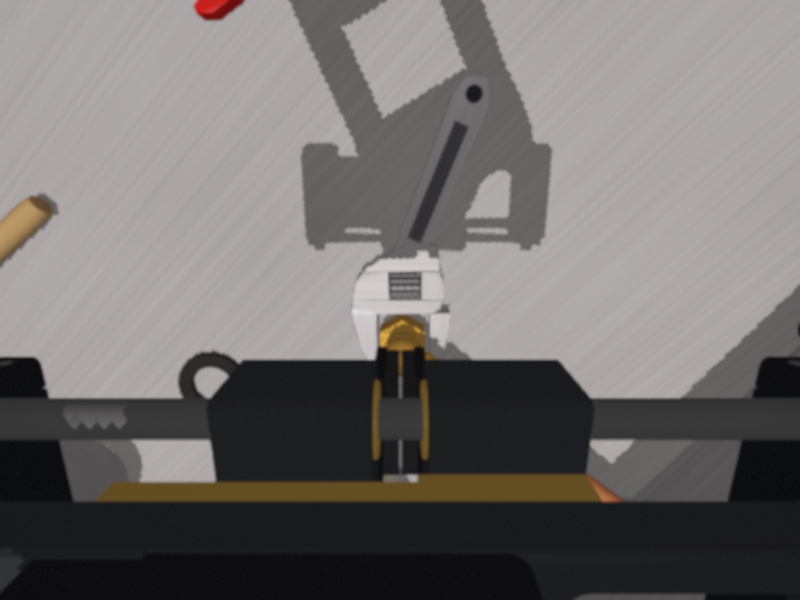

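The wrist view shows the wrench clearly: worm at (405,286), handle hole at (474,93), fixed jaw on the left (378), movable jaw on the right (430) (all in the 800x600 view), with the brass nut in the mouth.

```bash
cat >> h.py <<'E'
def pose(c,wu,hu,verbose=1):
    w=ray(c,wu[0],wu[1],.0205)[:2];h=ray(c,hu[0],hu[1],.015)[:2]
    d=h-w;e=np.array([-.195,.0585])-[-.046,.005]
    th=np.arctan2(d[1],d[0])-np.arctan2(e[1],e[0]);c_,s=np.cos(th),np.sin(th);R=np.array([[c_,-s],[s,c_]])
    o=w-R@[-.046,.005]
    hm=o+R@(.155*np.array([np.cos(np.radians(158)),np.sin(np.radians(158))]))
    print('worm',w,'hole',h,'dist',np.hypot(*d),np.hypot(*e),'yaw',np.degrees(th),'o',o,'hm',hm); return w,h,th,o
E
python3 - <<'E'
from h import *
c=load('w1');k=.7
pose(c,(405*k,286*k),(474*k,93*k))
print('jaw y gap at z18', ray(c,378*k,330*k,.018),ray(c,430*k,330*k,.018))
g=cv2.cvtColor(c['pixels'],cv2.COLOR_RGB2HSV)
m=cv2.inRange(g,(12,120,60),(30,255,255))[215:250,250:320];ys,xs=np.nonzero(m)
print(xs.min()+250,xs.max()+250,ys.min()+215)
print('nut back corner',ray(c,405*k,318*k,.024))
E
```

```text
worm [ 0.5848458  -0.05005209] hole [0.5211315  0.08196906] dist 0.14659159210948708 0.15831377072131156 yaw -44.48652210411212 o [ 0.6141592  -0.08585327] hm [0.55231966 0.0562765 ]
jaw y gap at z18 [ 0.59576227 -0.09150811  0.018     ] [ 0.62536369 -0.06198726  0.018     ]
266 302 221
nut back corner [ 0.60250533 -0.06769472  0.024     ]
```

Call:
{"name": "carry_out", "arguments": {
  "steps": [
    [[0.3,0.1,-4],0.5,1],
    [[0,0,-4],0,1],
    [[0,0,-4],0,1],
    [[0,0,-3],0,1],
    [[0,0,-1],0,1],
    [[0,0,0],0,1]
  ]
}}

```text
time: 2.4
position: [0.5765, -0.0362, 0.0609]
tool_rot: [0.921, 0.39, 0.003, 0.001]
ft_force: [0.1, 0.4, -0.4]
grip_width: 0.0005
```

Run:
```python
from h import *
w=shot('wrist','w2');o=robot.get_obs();print(o['position'],Rotation.from_quat(o['tool_rot']).as_matrix()[:,0],o['time'],o['ft_force'])
cv2.imwrite('pics/w2b.png',w['pixels'][:,:,::-1])
```

```text
[ 0.57686326 -0.03627344  0.06162694] [0.6965507  0.71747982 0.00631067] 2.45 [-0.07300173 -0.67276571 -0.04960855]
```

View pics/w2b.png

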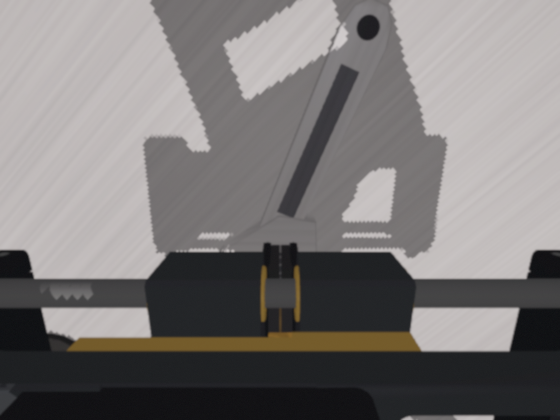

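The fingers, at (280,290), cover the worm from this height. I'll lower onto its rear edge.

Call:
{"name": "carry_out", "arguments": {
  "steps": [
    [[0.1,-0.6,-0.8],-1,1],
    [[0,0,-0.6],0,1],
    [[0,0,0],0,1]
  ]
}}

```text
time: 2.75
position: [0.5808, -0.0426, 0.0511]
tool_rot: [0.924, 0.381, 0.007, 0.004]
ft_force: [-0.9, 0.1, 0.4]
grip_width: 0.0008
```

Call:
{"name": "carry_out", "arguments": {
  "steps": [
    [[0,0,-0.2],0,1],
    [[0,0,-0.2],0,1]
  ]
}}

```text
time: 2.95
position: [0.582, -0.0432, 0.0484]
tool_rot: [0.925, 0.381, 0.009, 0.005]
ft_force: [-0.5, 0.1, 0.2]
grip_width: 0.0004
```

Call:
{"name": "carry_out", "arguments": {
  "steps": [
    [[-0.4,0.1,-0.2],0,1],
    [[-0.1,0,-0.1],0,1],
    [[0,0,-0.1],0,1]
  ]
}}

```text
time: 3.25
position: [0.5767, -0.0423, 0.0444]
tool_rot: [0.925, 0.381, 0.009, 0.005]
ft_force: [0.2, 0.3, 0.1]
grip_width: 0.0003
```

Call:
{"name": "carry_out", "arguments": {
  "steps": [
    [[0,0,-0.1],0,1]
  ]
}}

```text
time: 3.35
position: [0.5765, -0.0422, 0.0433]
tool_rot: [0.925, 0.381, 0.009, 0.005]
ft_force: [0.5, -0.1, 1.8]
grip_width: 0.0006
```

Call:
{"name": "carry_out", "arguments": {
  "steps": [
    [[0,0,-0.1],0,1]
  ]
}}

```text
time: 3.45
position: [0.5766, -0.0422, 0.0428]
tool_rot: [0.925, 0.381, 0.009, 0.005]
ft_force: [-2.0, 0.4, 9.6]
grip_width: 0.0008
```

Call:
{"name": "carry_out", "arguments": {
  "steps": [
    [[0.3,-0.3,-0.1],0,1]
  ]
}}

```text
time: 3.55
position: [0.5771, -0.0431, 0.0426]
tool_rot: [0.925, 0.38, 0.007, 0.002]
ft_force: [-7.0, 10.1, 19.3]
grip_width: 0.0006
```

Call:
{"name": "carry_out", "arguments": {
  "steps": [
    [[0.3,-0.3,-0.1],0,1]
  ]
}}

```text
time: 3.65
position: [0.5775, -0.0434, 0.0429]
tool_rot: [0.925, 0.38, 0.005, -0.001]
ft_force: [-6.2, 8.1, 16.5]
grip_width: 0.0003
```

Call:
{"name": "carry_out", "arguments": {
  "steps": [
    [[0.4,-0.4,0.05],0,1]
  ]
}}

```text
time: 3.75
position: [0.5793, -0.0452, 0.044]
tool_rot: [0.925, 0.38, 0.004, -0.004]
ft_force: [-0.8, 0.3, 0.0]
grip_width: 0.0003
```

Call:
{"name": "carry_out", "arguments": {
  "steps": [
    [[0.4,-0.4,0],0,1]
  ]
}}

```text
time: 3.85
position: [0.5834, -0.0488, 0.0444]
tool_rot: [0.925, 0.38, 0.004, -0.003]
ft_force: [0.4, 0.3, 0.0]
grip_width: 0.0005
```

Call:
{"name": "carry_out", "arguments": {
  "steps": [
    [[0.2,-0.2,-0.15],0,1]
  ]
}}

```text
time: 3.95
position: [0.5856, -0.0508, 0.0434]
tool_rot: [0.925, 0.38, 0.004, -0.004]
ft_force: [-3.1, 4.1, 17.8]
grip_width: 0.0007
```

Call:
{"name": "carry_out", "arguments": {
  "steps": [
    [[0.3,-0.3,-0.05],0,1]
  ]
}}

```text
time: 4.05
position: [0.5876, -0.0527, 0.0436]
tool_rot: [0.925, 0.38, 0.003, -0.005]
ft_force: [-3.6, 4.7, 10.4]
grip_width: 0.0004
```

Call:
{"name": "carry_out", "arguments": {
  "steps": [
    [[0.3,-0.3,-0.05],0,1]
  ]
}}

```text
time: 4.15
position: [0.5895, -0.0546, 0.0436]
tool_rot: [0.925, 0.379, 0.002, -0.007]
ft_force: [-3.4, 5.2, 8.7]
grip_width: 0.0004
```

Call:
{"name": "carry_out", "arguments": {
  "steps": [
    [[0.3,-0.3,-0.05],0,1],
    [[0.3,-0.3,-0.05],0,1]
  ]
}}

```text
time: 4.35
position: [0.5931, -0.0582, 0.0433]
tool_rot: [0.926, 0.378, -0.0, -0.011]
ft_force: [-2.5, 4.2, 6.3]
grip_width: 0.0003
```

Call:
{"name": "carry_out", "arguments": {
  "steps": [
    [[0,0,0.5],0,1],
    [[-0.8,0.8,0],0,1],
    [[-0.8,0.8,0],0,1],
    [[0,0,0],0,1]
  ]
}}

```text
time: 4.75
position: [0.5764, -0.0423, 0.0476]
tool_rot: [0.926, 0.378, 0.0, -0.01]
ft_force: [-0.7, 0.4, -0.2]
grip_width: 0.0009
```

Call:
{"name": "carry_out", "arguments": {
  "steps": [
    [[0.2,-0.2,-0.3],0,1],
    [[0,0,-0.1],0,1],
    [[0.1,-0.1,-0.08],0,1]
  ]
}}

```text
time: 5.05
position: [0.5784, -0.0443, 0.0434]
tool_rot: [0.926, 0.378, -0.001, -0.011]
ft_force: [-4.7, 4.9, 13.9]
grip_width: 0.0005
```

Call:
{"name": "carry_out", "arguments": {
  "steps": [
    [[0.3,-0.3,-0.05],0,1],
    [[0.3,-0.3,-0.05],0,1]
  ]
}}

```text
time: 5.25
position: [0.5813, -0.0471, 0.0439]
tool_rot: [0.926, 0.377, -0.003, -0.016]
ft_force: [-2.5, 4.6, 6.2]
grip_width: 0.0003
```

Call:
{"name": "carry_out", "arguments": {
  "steps": [
    [[0.6,-0.6,-0.07],0,1]
  ]
}}

```text
time: 5.35
position: [0.5851, -0.0509, 0.0437]
tool_rot: [0.926, 0.377, -0.005, -0.018]
ft_force: [-4.5, 6.6, 7.1]
grip_width: 0.0002
```

Call:
{"name": "carry_out", "arguments": {
  "steps": [
    [[0.6,-0.6,-0.07],0,1]
  ]
}}

```text
time: 5.45
position: [0.5892, -0.0549, 0.0435]
tool_rot: [0.926, 0.377, -0.006, -0.021]
ft_force: [-3.1, 6.0, 7.1]
grip_width: 0.0006
```

Call:
{"name": "carry_out", "arguments": {
  "steps": [
    [[0,0,0.5],0,1],
    [[-0.8,0.8,0],0,1],
    [[-0.8,0.8,0],0,1],
    [[0,0,0],0,1]
  ]
}}

```text
time: 5.85
position: [0.5725, -0.0384, 0.0483]
tool_rot: [0.926, 0.376, -0.006, -0.021]
ft_force: [0.2, -1.2, -0.9]
grip_width: 0.0007
```

Call:
{"name": "carry_out", "arguments": {
  "steps": [
    [[0.6,-0.6,-0.3],0,1],
    [[0,0,-0.1],0,1],
    [[0,0,-0.08],0,1]
  ]
}}

```text
time: 6.15
position: [0.5791, -0.0446, 0.0437]
tool_rot: [0.926, 0.377, -0.006, -0.02]
ft_force: [-2.6, 2.0, 12.4]
grip_width: 0.0003
```

Call:
{"name": "carry_out", "arguments": {
  "steps": [
    [[0.9,-0.9,-0.06],0,1]
  ]
}}

```text
time: 6.25
position: [0.5852, -0.0508, 0.0437]
tool_rot: [0.926, 0.376, -0.008, -0.024]
ft_force: [-4.9, 5.8, 7.3]
grip_width: 0.0005
```

Call:
{"name": "carry_out", "arguments": {
  "steps": [
    [[0.7,-0.7,-0.06],0,1]
  ]
}}

```text
time: 6.35
position: [0.5914, -0.0572, 0.0435]
tool_rot: [0.926, 0.376, -0.009, -0.025]
ft_force: [-1.8, 0.9, 1.8]
grip_width: 0.0003
```

Call:
{"name": "carry_out", "arguments": {
  "steps": [
    [[0,0,0.6],0,1],
    [[-0.8,0.8,0],0,1],
    [[-0.4,0.4,0],0,1],
    [[0,0,0],0,1]
  ]
}}

```text
time: 6.75
position: [0.5791, -0.0453, 0.0493]
tool_rot: [0.926, 0.376, -0.008, -0.025]
ft_force: [0.3, -0.4, 0.5]
grip_width: 0.0004
```

Call:
{"name": "carry_out", "arguments": {
  "steps": [
    [[0,0.1,-0.4],0,1],
    [[0,0,-0.1],0,1],
    [[0,0,-0.08],0,1]
  ]
}}

```text
time: 7.05
position: [0.5785, -0.0436, 0.0435]
tool_rot: [0.926, 0.376, -0.009, -0.025]
ft_force: [-1.3, -0.0, 10.4]
grip_width: 0.0006
```

Call:
{"name": "carry_out", "arguments": {
  "steps": [
    [[0.8,-0.8,-0.07],0,1]
  ]
}}

```text
time: 7.15
position: [0.5833, -0.0485, 0.0438]
tool_rot: [0.926, 0.376, -0.011, -0.028]
ft_force: [-6.4, 7.4, 12.1]
grip_width: 0.0005
```

Call:
{"name": "carry_out", "arguments": {
  "steps": [
    [[0.8,-0.8,-0.08],0,1]
  ]
}}

```text
time: 7.25
position: [0.5897, -0.055, 0.0435]
tool_rot: [0.926, 0.376, -0.012, -0.03]
ft_force: [-1.7, 0.5, 2.4]
grip_width: 0.0006
```

Call:
{"name": "carry_out", "arguments": {
  "steps": [
    [[0,0,0.6],0,1],
    [[-0.8,0.8,0],0,1],
    [[-0.4,0.4,0],0,1],
    [[0,0,0],0,1]
  ]
}}

```text
time: 7.65
position: [0.5772, -0.0426, 0.0497]
tool_rot: [0.926, 0.375, -0.012, -0.03]
ft_force: [-0.6, 0.1, 0.4]
grip_width: 0.0007
```

Call:
{"name": "carry_out", "arguments": {
  "steps": [
    [[-0.6,0.6,4],0,1],
    [[-0.6,0.6,4],0,1],
    [[-0.6,0.6,4],0,1],
    [[0,0,2],0,1],
    [[0,0,0],0,1]
  ]
}}

```text
time: 8.15
position: [0.5543, -0.0219, 0.1898]
tool_rot: [0.926, 0.376, -0.016, -0.032]
ft_force: [1.3, 0.6, -0.1]
grip_width: 0.0003
```

Run:
```python
from h import *
w=shot('wrist','w3');o=robot.get_obs();print(o['position'],Rotation.from_quat(o['tool_rot']).as_matrix().round(3),o['time'],o['q'])
cv2.imwrite('pics/w3b.png',np.vstack([cv2.resize(w['pixels'][:,:,::-1][150:255,190:370],(720,420),interpolation=2)]))
```

```text
[ 0.55353701 -0.02167626  0.18852348] [[ 0.717  0.695 -0.056]
 [ 0.697 -0.715  0.049]
 [-0.006 -0.074 -0.997]] 8.2 [-0.25810302  0.52706446  1.62787526  0.03787839  1.05356135 -1.04924819]
```

View pics/w3b.png

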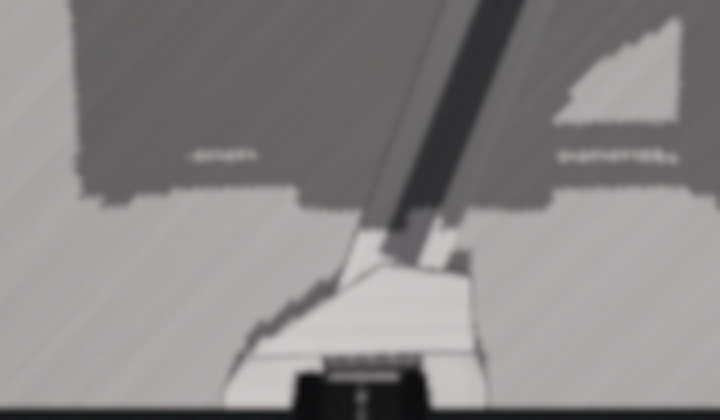

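The tilted hand hides the mouth: the worm's rear edge shows at (370,365) in the crop, nothing beyond it. A half turn also flips the tool's lean, so that the next strokes undo it.

Call:
{"name": "carry_out", "arguments": {
  "steps": [
    [[0,0,0],-8.5,1],
    [[0,0,0],-8.5,1],
    [[0,0,0],-8.5,1],
    [[0,0,0],-8.5,1],
    [[0,0,0],-8.5,1],
    [[0,0,0],-8.5,1],
    [[0,0,0],-8.5,1],
    [[0,0,0],-8.5,1],
    [[0,0,0],-8.5,1],
    [[0,0,0],-8.5,1]
  ]
}}

```text
time: 9.2
position: [0.5434, -0.02, 0.1683]
tool_rot: [0.932, -0.359, -0.003, -0.042]
ft_force: [-0.5, 0.2, -0.8]
grip_width: 0.0005
```

Call:
{"name": "carry_out", "arguments": {
  "steps": [
    [[0,0,0],-8.5,1],
    [[0,0,0],-8.5,1],
    [[0,0,0],-8.5,1],
    [[0,0,0],-8.5,1],
    [[0,0,0],-8.5,1],
    [[0,0,0],-8.5,1],
    [[0,0,0],-8.5,1],
    [[0,0,0],-8.5,1],
    [[0,0,0],-8.5,1],
    [[0,0,0],-8.5,1]
  ]
}}

```text
time: 10.2
position: [0.5307, -0.0183, 0.1465]
tool_rot: [-0.438, 0.899, -0.01, 0.03]
ft_force: [-0.3, -0.3, -0.1]
grip_width: 0.0007
```

Run:
```python
from h import *
o=robot.get_obs();print(o['position'],Rotation.from_quat(o['tool_rot']).as_matrix().round(3),o['time'],o['q'])
```

```text
[ 0.5307463  -0.01834046  0.14650718] [[-0.615 -0.786  0.062]
 [-0.787  0.617  0.009]
 [-0.045 -0.044 -0.998]] 10.2 [-0.25840901  0.52806616  1.80343272  0.0356164   0.75224112  1.95122898]
```

Call:
{"name": "carry_out", "arguments": {
  "steps": [
    [[2.3,-1.2,-3],-7,1],
    [[2.3,-1.2,-3],0,1],
    [[0,0,-2.5],0,1],
    [[0,0,0],0,1]
  ]
}}

```text
time: 10.6
position: [0.5736, -0.0418, 0.052]
tool_rot: [-0.379, 0.925, -0.009, 0.025]
ft_force: [-2.2, -0.0, -0.5]
grip_width: 0.0002
```

Run:
```python
from h import *
o=robot.get_obs();print(o['position'],Rotation.from_quat(o['tool_rot']).as_matrix().round(3),o['time'],o['q'])
```

```text
[ 0.57355333 -0.04176046  0.0520215 ] [[-0.712 -0.7    0.053]
 [-0.701  0.713  0.003]
 [-0.04  -0.035 -0.999]] 10.6 [-0.27570226  0.7311516   1.73369069  0.02979205  0.62654196  2.06531513]
```

Call:
{"name": "carry_out", "arguments": {
  "steps": [
    [[0.4,-0.2,-0.5],0,1],
    [[0,0,-0.1],0,1],
    [[0,0,-0.1],0,1]
  ]
}}

```text
time: 10.9
position: [0.5764, -0.0436, 0.0435]
tool_rot: [-0.379, 0.925, -0.008, 0.024]
ft_force: [-0.1, 0.7, 1.1]
grip_width: 0.0003
```

Call:
{"name": "carry_out", "arguments": {
  "steps": [
    [[0,0,-0.1],0,1]
  ]
}}

```text
time: 11.0
position: [0.5764, -0.0435, 0.0434]
tool_rot: [-0.379, 0.925, -0.008, 0.024]
ft_force: [-1.5, -0.4, 2.4]
grip_width: 0.0006
```

Call:
{"name": "carry_out", "arguments": {
  "steps": [
    [[0.7,-0.7,-0.12],0,1]
  ]
}}

```text
time: 11.1
position: [0.5808, -0.0479, 0.0434]
tool_rot: [-0.379, 0.925, -0.005, 0.023]
ft_force: [-5.4, 9.8, 13.3]
grip_width: 0.0006
```

Call:
{"name": "carry_out", "arguments": {
  "steps": [
    [[0.7,-0.7,-0.06],0,1]
  ]
}}

```text
time: 11.2
position: [0.5865, -0.0535, 0.044]
tool_rot: [-0.379, 0.925, -0.004, 0.022]
ft_force: [-0.5, 0.2, 1.1]
grip_width: 0.0005
```

Call:
{"name": "carry_out", "arguments": {
  "steps": [
    [[0.5,-0.5,-0.06],0,1]
  ]
}}

```text
time: 11.3
position: [0.5923, -0.0587, 0.0445]
tool_rot: [-0.379, 0.925, -0.004, 0.023]
ft_force: [-0.5, -0.1, -0.4]
grip_width: 0.0006
```

Call:
{"name": "carry_out", "arguments": {
  "steps": [
    [[0,0,0.5],0,1],
    [[-0.8,0.75,0],0,1],
    [[-0.6,0.6,0],0,1],
    [[0,0,0],0,1]
  ]
}}

```text
time: 11.7
position: [0.5788, -0.0455, 0.0511]
tool_rot: [-0.379, 0.925, -0.006, 0.024]
ft_force: [-0.6, 0.4, -0.7]
grip_width: 0.0007
```

Call:
{"name": "carry_out", "arguments": {
  "steps": [
    [[0,0,-0.4],0,1],
    [[0,0,-0.15],0,1],
    [[0,0,-0.1],0,1]
  ]
}}

```text
time: 12.0
position: [0.5781, -0.0447, 0.044]
tool_rot: [-0.379, 0.925, -0.006, 0.024]
ft_force: [1.0, -0.5, 0.4]
grip_width: 0.0003
```

Call:
{"name": "carry_out", "arguments": {
  "steps": [
    [[0,0,-0.12],0,1]
  ]
}}

```text
time: 12.1
position: [0.5782, -0.0447, 0.0431]
tool_rot: [-0.379, 0.925, -0.006, 0.024]
ft_force: [-3.2, 1.4, 14.6]
grip_width: 0.0002
```

Call:
{"name": "carry_out", "arguments": {
  "steps": [
    [[0.5,-0.5,-0.1],0,1]
  ]
}}

```text
time: 12.2
position: [0.5812, -0.0477, 0.0433]
tool_rot: [-0.379, 0.925, -0.003, 0.023]
ft_force: [-5.9, 8.4, 19.1]
grip_width: 0.0003
```

Call:
{"name": "carry_out", "arguments": {
  "steps": [
    [[0.5,-0.5,-0.1],0,1]
  ]
}}

```text
time: 12.3
position: [0.5848, -0.0507, 0.0435]
tool_rot: [-0.378, 0.925, -0.001, 0.022]
ft_force: [-3.1, 7.4, 13.3]
grip_width: 0.001
```

Call:
{"name": "carry_out", "arguments": {
  "steps": [
    [[0.5,-0.5,-0.1],0,1]
  ]
}}

```text
time: 12.4
position: [0.5881, -0.0535, 0.0436]
tool_rot: [-0.378, 0.926, 0.001, 0.021]
ft_force: [-4.0, 7.9, 11.1]
grip_width: 0.0004
```

Call:
{"name": "carry_out", "arguments": {
  "steps": [
    [[0.4,-0.4,-0.1],0,1]
  ]
}}

```text
time: 12.5
position: [0.5906, -0.0556, 0.0437]
tool_rot: [-0.378, 0.926, 0.004, 0.019]
ft_force: [-2.9, 5.7, 11.6]
grip_width: 0.0007
```

Call:
{"name": "carry_out", "arguments": {
  "steps": [
    [[0,0,0.5],0,1],
    [[-0.8,0.8,0],0,1],
    [[-0.7,0.7,0],0,1],
    [[0,0,-0.4],0,1],
    [[0,0,-0.15],0,1],
    [[0,0,-0.1],0,1]
  ]
}}

```text
time: 13.1
position: [0.5739, -0.0392, 0.0414]
tool_rot: [-0.378, 0.926, 0.004, 0.019]
ft_force: [0.7, -0.3, -0.5]
grip_width: 0.0003
```

Call:
{"name": "carry_out", "arguments": {
  "steps": [
    [[0,0,-0.1],0,1]
  ]
}}

```text
time: 13.2
position: [0.574, -0.0393, 0.0404]
tool_rot: [-0.378, 0.926, 0.004, 0.019]
ft_force: [-2.1, -0.1, 14.2]
grip_width: 0.0007
```

Call:
{"name": "carry_out", "arguments": {
  "steps": [
    [[0.5,-0.5,-0.1],0,1]
  ]
}}

```text
time: 13.3
position: [0.5744, -0.04, 0.0403]
tool_rot: [-0.376, 0.926, 0.01, 0.016]
ft_force: [-11.7, 22.8, 29.8]
grip_width: 0.0002
```

Call:
{"name": "carry_out", "arguments": {
  "steps": [
    [[0.5,-0.5,-0.1],0,1]
  ]
}}

```text
time: 13.4
position: [0.5747, -0.0403, 0.0403]
tool_rot: [-0.375, 0.927, 0.016, 0.012]
ft_force: [-7.4, 14.4, 19.0]
grip_width: 0.0007
```

Call:
{"name": "carry_out", "arguments": {
  "steps": [
    [[0.5,-0.5,-0.1],0,1]
  ]
}}

```text
time: 13.5
position: [0.5751, -0.0406, 0.0404]
tool_rot: [-0.374, 0.927, 0.022, 0.009]
ft_force: [-6.3, 12.9, 16.0]
grip_width: 0.0007
```

I came down behind the worm (tip at head height, 18 mm). Lifting off and looking.

Call:
{"name": "carry_out", "arguments": {
  "steps": [
    [[0,0,2],0,1],
    [[-1,1,4],0,1],
    [[-2,2,4],0,1],
    [[-2,2,3],0,1],
    [[-2,2,0],0,1],
    [[0,0,0.2],0,1]
  ]
}}

```text
time: 14.1
position: [0.5032, 0.0311, 0.1759]
tool_rot: [-0.373, 0.928, 0.023, 0.009]
ft_force: [0.3, -0.3, -0.4]
grip_width: 0.0006
```

Run:
```python
from h import *
w=shot('wrist','w4');a=shot('scene','s4');d=shot('side','d4');o=robot.get_obs();print(o['position'],Rotation.from_quat(o['tool_rot']).as_matrix().round(3),o['time'],o['q'])
im=np.zeros((600,800,3),np.uint8)
im[:360,:480]=cv2.resize(w['pixels'][:,:,::-1],(480,360),interpolation=2)
im[360:600,:400]=cv2.resize(a['pixels'][:,:,::-1][212:260,240:320],(400,240),interpolation=2)
im[360:600,400:]=cv2.resize(d['pixels'][:,:,::-1][185:245,260:360],(400,240),interpolation=2)
cv2.imwrite('pics/w4b.png',im)
```

```text
[0.50802913 0.02848423 0.17576079] [[-0.723 -0.691  0.006]
 [-0.69   0.722  0.047]
 [-0.037  0.029 -0.999]] 14.25 [-0.19095164  0.47174822  1.79667111  0.06148536  0.87662574  2.14877128]
```

View pics/w4b.png

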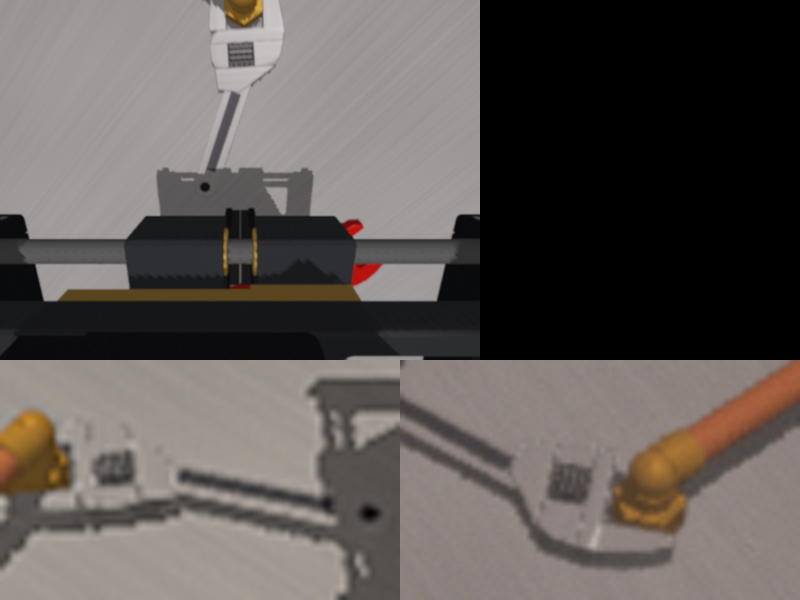

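The wrist picture (480x360 inset) shows the worm at (240,54) and the hole at (205,187); the nut is cut off at the top. I'll step nearer to see the mouth.

Call:
{"name": "carry_out", "arguments": {
  "steps": [
    [[2,-2,0.2],0,1],
    [[2,-2,0.2],0,1],
    [[0,0,0.2],0,1]
  ]
}}

```text
time: 14.55
position: [0.5511, -0.0149, 0.1799]
tool_rot: [-0.371, 0.928, 0.021, 0.011]
ft_force: [0.2, 0.8, -0.2]
grip_width: 0.0001
```

Run:
```python
from h import *
k=560/480
pose(load('w4'),(240*k,54*k),(205*k,187*k))
w=shot('wrist','w5');o=robot.get_obs();print(o['position'],o['time'])
cv2.imwrite('pics/w5b.png',cv2.resize(w['pixels'][:,:,::-1][0:190,180:380],(800,760),interpolation=2)[:600])
```

```text
worm [ 0.5875544  -0.05014214] hole [0.51960311 0.08043717] dist 0.14720168213520576 0.15831377072131156 yaw -42.75707967588028 o [ 0.61793492 -0.08504234] hm [0.55183409 0.05515638]
[ 0.54938172 -0.01373752  0.1797854 ] 14.6
```

View pics/w5b.png

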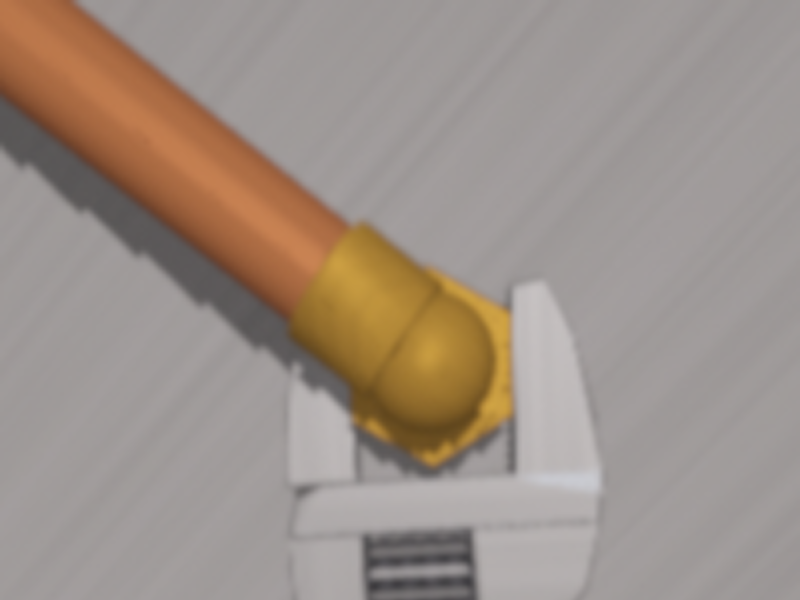

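The mouth is now visible: movable jaw face at x=355, fixed jaw at x=513, and the nut's flats at about the same columns. It looks snug, with the nut squared in the jaws. Now I check it in millimetres.

Run:
```python
from h import *
c=load('w5')
f=lambda x,y,z: ray(c,180+x/4,y/4,z)[:2]
for y in (425,455): 
    L,R=f(355,y,.018),f(514,y,.018); print('mouth',np.hypot(*(L-R))*1e3)
print('nut flats',np.hypot(*(f(353,400,.024)-f(513,400,.024)))*1e3)
g=cv2.cvtColor(c['pixels'],cv2.COLOR_RGB2GRAY)
for r in (104,107,110,113): print(r,g[r,262:316].tolist())
wm=f(419,600,.0215);print('worm px below crop; fixed jaw axis yaw',f(514,300,.018),f(516,465,.018))
d=f(514,300,.018)-f(516,465,.018);print(np.degrees(np.arctan2(d[1],d[0])))
print('nut axis (corner mid)',f(433,466,.024),f(433,268,.024))
```

```text
mouth 35.748561414779836
mouth 35.99312715613751
nut flats 35.05748926984108
104 [185, 185, 183, 181, 171, 146, 124, 109, 95, 93, 101, 99, 89, 81, 76, 75, 75, 78, 82, 85, 88, 90, 92, 93, 94, 94, 94, 93, 92, 90, 88, 84, 82, 78, 76, 78, 90, 113, 136, 144, 143, 145, 149, 148, 139, 123, 126, 162, 180, 183, 185, 188, 188, 187]
107 [185, 185, 184, 182, 176, 156, 120, 94, 95, 107, 122, 135, 137, 123, 104, 88, 83, 80, 78, 76, 74, 73, 73, 74, 73, 74, 74, 73, 74, 74, 76, 78, 81, 87, 103, 124, 138, 135, 127, 121, 116, 108, 109, 126, 128, 111, 118, 160, 180, 183, 184, 187, 187, 186]
110 [184, 184, 183, 183, 184, 179, 150, 110, 98, 94, 90, 90, 92, 98, 103, 99, 90, 82, 81, 81, 82, 82, 82, 83, 82, 81, 81, 83, 93, 107, 103, 98, 114, 129, 133, 125, 111, 99, 94, 99, 115, 135, 150, 153, 140, 114, 117, 160, 180, 183, 184, 186, 187, 186]
113 [183, 184, 183, 182, 183, 177, 149, 125, 139, 147, 136, 116, 99, 92, 92, 91, 90, 90, 88, 86, 89, 100, 105, 111, 125, 128, 123, 131, 140, 139, 128, 114, 102, 99, 109, 126, 139, 138, 137, 148, 156, 159, 158, 154, 138, 113, 116, 160, 180, 182, 183, 185, 187, 186]
worm px below crop; fixed jaw axis yaw [ 0.61217553 -0.10751083] [ 0.58739033 -0.08347719]
-44.11801034750176
nut axis (corner mid) [ 0.60086908 -0.07047697] [ 0.62893248 -0.09950995]
```

Call:
{"name": "carry_out", "arguments": {
  "steps": [
    [[1.5,-1.6,-4],0,1],
    [[1.5,-1.6,-4],0,1],
    [[0,0,-4],0,1],
    [[0,0,-1],0,1],
    [[0,0,0],0,1]
  ]
}}

```text
time: 15.1
position: [0.5797, -0.047, 0.0448]
tool_rot: [-0.37, 0.929, 0.022, 0.01]
ft_force: [-0.4, 0.0, -0.3]
grip_width: 0.0007
```

Call:
{"name": "carry_out", "arguments": {
  "steps": [
    [[0.1,0.1,-0.1],0,1],
    [[0,0,-0.1],0,1]
  ]
}}

```text
time: 15.3
position: [0.5808, -0.0454, 0.0445]
tool_rot: [-0.371, 0.928, 0.022, 0.011]
ft_force: [0.3, -0.1, 0.3]
grip_width: 0.0008
```

Call:
{"name": "carry_out", "arguments": {
  "steps": [
    [[0.2,-0.2,-0.1],0,1]
  ]
}}

```text
time: 15.4
position: [0.5832, -0.0471, 0.045]
tool_rot: [-0.371, 0.928, 0.021, 0.011]
ft_force: [0.7, -0.1, 0.2]
grip_width: 0.0007
```

Call:
{"name": "carry_out", "arguments": {
  "steps": [
    [[0.4,-0.4,-0.08],0,1]
  ]
}}

```text
time: 15.5
position: [0.5879, -0.0509, 0.0456]
tool_rot: [-0.371, 0.928, 0.021, 0.012]
ft_force: [-0.2, 0.3, 0.1]
grip_width: 0.0004
```

Call:
{"name": "carry_out", "arguments": {
  "steps": [
    [[0.4,-0.4,-0.08],0,1]
  ]
}}

```text
time: 15.6
position: [0.5931, -0.0553, 0.0459]
tool_rot: [-0.372, 0.928, 0.02, 0.013]
ft_force: [0.1, 0.4, 0.6]
grip_width: 0.0
```

Not pressed; back and press properly.

Call:
{"name": "carry_out", "arguments": {
  "steps": [
    [[-0.7,0.7,0.1],0,1],
    [[-0.3,0.25,-0.1],0,1],
    [[0,0,-0.15],0,1],
    [[0,0,-0.15],0,1]
  ]
}}

```text
time: 16.0
position: [0.5836, -0.0458, 0.0441]
tool_rot: [-0.371, 0.928, 0.019, 0.014]
ft_force: [0.0, -0.4, 1.0]
grip_width: 0.0006
```

Call:
{"name": "carry_out", "arguments": {
  "steps": [
    [[0,0,-0.12],0,1]
  ]
}}

```text
time: 16.1
position: [0.5837, -0.0458, 0.0436]
tool_rot: [-0.372, 0.928, 0.019, 0.015]
ft_force: [-2.9, -0.6, 14.0]
grip_width: -0.0001
```

Call:
{"name": "carry_out", "arguments": {
  "steps": [
    [[0.4,-0.4,-0.07],0,1]
  ]
}}

```text
time: 16.2
position: [0.5858, -0.0479, 0.0437]
tool_rot: [-0.371, 0.928, 0.021, 0.013]
ft_force: [-4.8, 7.2, 10.5]
grip_width: 0.0004
```

Call:
{"name": "carry_out", "arguments": {
  "steps": [
    [[0.4,-0.4,-0.08],0,1]
  ]
}}

```text
time: 16.3
position: [0.5877, -0.0496, 0.0436]
tool_rot: [-0.371, 0.928, 0.024, 0.012]
ft_force: [-3.6, 7.7, 10.3]
grip_width: 0.0004
```

Call:
{"name": "carry_out", "arguments": {
  "steps": [
    [[0.4,-0.4,-0.08],0,1]
  ]
}}

```text
time: 16.4
position: [0.589, -0.0508, 0.0435]
tool_rot: [-0.37, 0.928, 0.028, 0.01]
ft_force: [-3.8, 7.1, 11.0]
grip_width: 0.0005
```

Call:
{"name": "carry_out", "arguments": {
  "steps": [
    [[0.5,-0.5,-0.05],0,1]
  ]
}}

```text
time: 16.5
position: [0.5907, -0.0527, 0.0435]
tool_rot: [-0.37, 0.928, 0.032, 0.007]
ft_force: [-5.3, 6.0, 8.0]
grip_width: 0.0005
```

Call:
{"name": "carry_out", "arguments": {
  "steps": [
    [[0.5,-0.5,-0.03],0,1]
  ]
}}

```text
time: 16.6
position: [0.5931, -0.0555, 0.0434]
tool_rot: [-0.37, 0.928, 0.035, 0.005]
ft_force: [-2.3, 2.2, 3.7]
grip_width: 0.0005
```

Sideways force now follows the press (3 N at 3.7 N, below the 5 N rim friction): the finger slips, so the jaws are snug. Now over to the handle's low-x side, aligning the finger with the handle.

Call:
{"name": "carry_out", "arguments": {
  "steps": [
    [[0,0,3],0,1],
    [[-1,1.2,3],8.5,1],
    [[-1,1.2,1],8.5,1],
    [[-1,1.2,0.2],8.5,1],
    [[-1,1.2,0.2],8.5,1],
    [[-1,1.2,0.2],8.5,1],
    [[-1,1.2,0.2],8.5,1],
    [[-1,1.2,0.2],8.5,1],
    [[-1,1.2,0.2],8.5,1],
    [[0,0,0.2],0,1]
  ]
}}

```text
time: 17.6
position: [0.5091, 0.0433, 0.128]
tool_rot: [0.831, -0.555, -0.032, 0.017]
ft_force: [-0.5, 0.4, -0.3]
grip_width: 0.0002
```

Run:
```python
from h import *
w=shot('wrist','w6');a=shot('side','d6');s=shot('scene','s6');o=robot.get_obs();print(o['position'],Rotation.from_quat(o['tool_rot']).as_matrix().round(3),o['time'])
im=np.zeros((600,800,3),np.uint8)
im[:360,:480]=cv2.resize(w['pixels'][:,:,::-1],(480,360),interpolation=2)
im[360:600,:400]=cv2.resize(s['pixels'][:,:,::-1][212:260,240:320],(400,240),interpolation=2)
im[360:600,400:]=cv2.resize(a['pixels'][:,:,::-1][175:241,240:350],(400,240),interpolation=2)
cv2.imwrite('pics/w6b.png',im)
```

```text
[0.51217863 0.04134452 0.1283176 ] [[ 0.379 -0.923 -0.067]
 [-0.925 -0.38   0.007]
 [-0.031  0.059 -0.998]] 17.75
```

View pics/w6b.png

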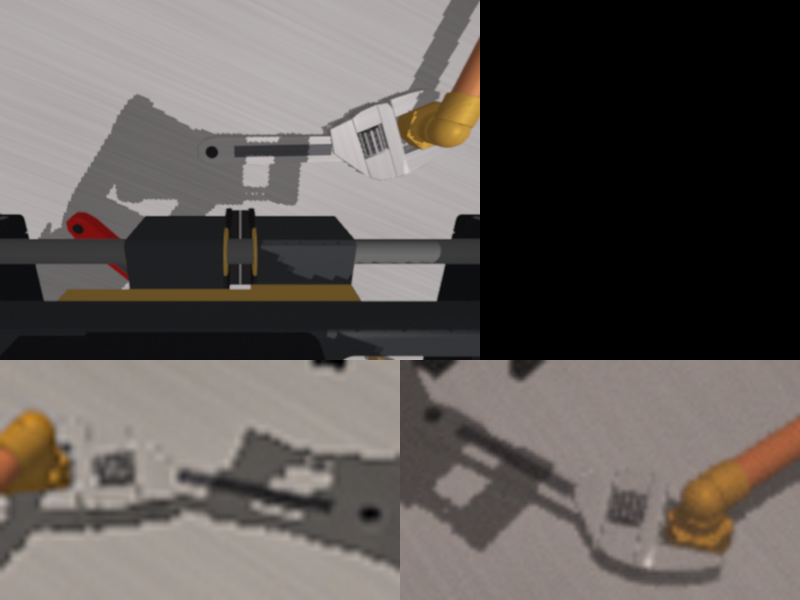

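The wrist view (480x360) shows the worm at (372,138), the hole at (211,152) and the handle lying across the picture; the jaws still hold the nut. The hand is on the handle's pushing side.

Run:
```python
from h import *
k=560/480
w,h,th,o=pose(load('w6'),(372*k,138*k),(211*k,152*k))
p=robot.get_obs()['position'];n=np.array([.615,-.085])
c,s=np.cos(th),np.sin(th);hm=o+np.array([[c,-s],[s,c]])@np.array([-.1437,.0575])
print('hm',hm,'r',np.hypot(*(hm-n)),'ang hole',np.degrees(np.arctan2(*(h-n)[::-1])),'ang hm',np.degrees(np.arctan2(*(hm-n)[::-1])))
print('hole r',np.hypot(*(h-n)))
```

```text
worm [ 0.58869714 -0.04668738] hole [0.51945311 0.0808451 ] dist 0.14511811850501033 0.15831377072131156 yaw -41.748957065406884 o [ 0.61968699 -0.08104766] hm [0.55112972 0.05796636]
hm [0.55076422 0.05753658] r 0.15634228793949334 ang hole 119.94715949520244 ang hm 114.2592666275405
hole r 0.19139959166225712
```

Call:
{"name": "carry_out", "arguments": {
  "steps": [
    [[0,0,-4],0,1],
    [[0,0,-4],0,1],
    [[0,0,-0.8],0,1],
    [[0,0,0],0,1]
  ]
}}

```text
time: 18.15
position: [0.5186, 0.0377, 0.0393]
tool_rot: [0.827, -0.561, -0.024, 0.013]
ft_force: [-0.4, 0.4, 0.4]
grip_width: 0.0005
```

Call:
{"name": "carry_out", "arguments": {
  "steps": [
    [[-0.1,0.2,-0.6],0,1],
    [[-0.1,0.2,-0.4],0,1],
    [[0.3,0.1,0],0,1],
    [[0.3,0.1,0],0,1]
  ]
}}

```text
time: 18.55
position: [0.5274, 0.039, 0.0421]
tool_rot: [0.827, -0.562, -0.018, 0.013]
ft_force: [-0.2, 0.4, -0.5]
grip_width: 0.0005
```

Call:
{"name": "carry_out", "arguments": {
  "steps": [
    [[0.3,0.1,0],0,1],
    [[0.3,0.1,0],0,1]
  ]
}}

```text
time: 18.75
position: [0.5353, 0.0409, 0.0438]
tool_rot: [0.827, -0.562, -0.016, 0.012]
ft_force: [-0.7, 0.3, 0.3]
grip_width: 0.0004
```

Call:
{"name": "carry_out", "arguments": {
  "steps": [
    [[-0.6,-0.2,0],0,1],
    [[-0.6,-0.2,-0.2],0,1],
    [[0,0,-0.5],0,1],
    [[0,0,-0.3],0,1]
  ]
}}

```text
time: 19.15
position: [0.523, 0.037, 0.037]
tool_rot: [0.827, -0.562, -0.016, 0.012]
ft_force: [-5.5, 0.8, 50.7]
grip_width: 0.0003
```

Something is under the tip at 15 mm height. Lifting off and looking from the side.

Call:
{"name": "carry_out", "arguments": {
  "steps": [
    [[0,0,0.4],0,1],
    [[0,0,0.2],0,1]
  ]
}}

```text
time: 19.35
position: [0.5226, 0.037, 0.0441]
tool_rot: [0.827, -0.562, -0.015, 0.012]
ft_force: [0.7, -0.3, -0.2]
grip_width: 0.0007
```

Run:
```python
from h import *
w=shot('wrist','w7');a=shot('side','d7');s=shot('scene','s7');o=robot.get_obs();print(o['position'],Rotation.from_quat(o['tool_rot']).as_matrix().round(3),o['time'],o['ft_force'])
im=np.zeros((600,800,3),np.uint8)
im[:300,:400]=cv2.resize(w['pixels'][:,:,::-1],(400,300),interpolation=2)
im[:300,400:]=cv2.resize(s['pixels'][:,:,::-1][170:275,240:380],(400,300),interpolation=2)
im[300:600,:400]=cv2.resize(a['pixels'][:,:,::-1][120:240,200:360],(400,300),interpolation=2)
cv2.imwrite('pics/w7b.png',im)
for c in (a,s): print(proj(c,o['position']-[0,0,.022]))
```

```text
[0.52238247 0.03701161 0.04326524] [[ 0.368 -0.929 -0.04 ]
 [-0.93  -0.368 -0.002]
 [-0.013  0.037 -0.999]] 19.5 [-0.15038448  0.27152429 -0.30297763]
(np.float64(258.91125042167664), np.float64(199.9268621827582))
(np.float64(300.5670757489407), np.float64(233.7490645302287))
```

View pics/w7b.png

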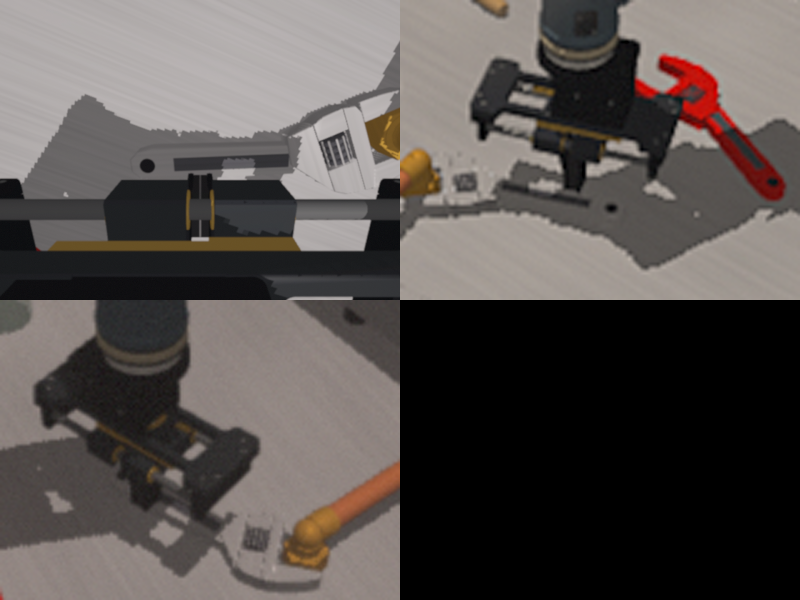

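Run:
```python
from h import *
c=load('w7');o=robot.get_obs();R=Rotation.from_quat(o['tool_rot']).as_matrix();p=o['position']
for x in (-.015,.015):
  for y in (-.0095,.0095): print(x,y,np.round(proj(c,p+R@[x,y,.022]),1))
print('finger top px row 245: y of tip edge', [ (y,round(proj(c,p+R@[0,y,.022])[1],1)) for y in (.0,.01,.015,.02)])
im=c['pixels']; print(im[225:262,280].mean(1).astype(int).tolist()); print(im[225:262,268].mean(1).astype(int).tolist()); print('cols',im[250,255:310].mean(1).astype(int).tolist())
# handle near edge on several columns
g=cv2.cvtColor(im,cv2.COLOR_RGB2GRAY)
for u in (240,320,360): print(u,g[190:262,u].tolist())
k=1.4
for u,v in ((148*k,166*k),): h=ray(c,u,v,.015);print('hole',h)
s=load('s7');print('scene hole',ray(s,240+612/400*140,170+208/300*105,.015))
print('slot ends',ray(c,175*k,164*k,.015),ray(c,288*k,159*k,.015))
```

```text
-0.015 -0.0095 [251.8 244.2]
-0.015 0.0095 [252.7 275.3]
0.015 -0.0095 [306.1 244.1]
0.015 0.0095 [305.4 275.3]
finger top px row 245: y of tip edge [(0.0, np.float64(260.0)), (0.01, np.float64(276.1)), (0.015, np.float64(284.0)), (0.02, np.float64(291.8))]
[52, 52, 52, 52, 51, 49, 49, 49, 50, 50, 51, 52, 60, 83, 100, 105, 106, 106, 104, 94, 75, 63, 59, 59, 59, 58, 60, 60, 61, 61, 61, 61, 61, 60, 60, 60, 60]
[52, 52, 52, 52, 51, 49, 50, 49, 50, 50, 51, 51, 56, 72, 93, 102, 96, 73, 38, 18, 15, 16, 14, 15, 15, 15, 16, 14, 15, 16, 15, 15, 15, 16, 17, 17, 17]
cols [100, 99, 100, 101, 100, 101, 96, 74, 42, 21, 17, 15, 15, 15, 17, 18, 22, 24, 23, 24, 24, 24, 24, 33, 51, 58, 47, 29, 24, 23, 24, 25, 22, 23, 21, 17, 14, 15, 16, 17, 15, 25, 54, 85, 99, 102, 103, 103, 118, 150, 169, 174, 174, 174, 174]
240 [103, 104, 104, 105, 105, 105, 106, 107, 107, 106, 103, 98, 94, 94, 94, 94, 96, 99, 102, 105, 106, 107, 107, 106, 106, 104, 104, 104, 104, 105, 106, 105, 104, 104, 105, 106, 107, 106, 106, 105, 104, 104, 104, 105, 105, 106, 106, 107, 107, 107, 107, 107, 107, 107, 107, 106, 106, 106, 106, 105,
[... 175 characters left out ...]
4, 103, 98, 81, 60, 59, 76, 90, 94, 94, 95, 94, 92, 91, 90, 91, 91, 93, 93, 93, 101, 130, 161, 177, 180, 180, 180, 180, 180, 180, 180, 180, 180, 180, 180, 174, 146, 84, 33, 28, 27, 28, 29, 28, 28, 29, 27]
360 [104, 105, 105, 105, 105, 106, 105, 102, 97, 92, 91, 91, 93, 94, 98, 103, 105, 106, 105, 105, 104, 103, 102, 103, 104, 101, 88, 65, 52, 50, 50, 52, 51, 51, 50, 50, 50, 49, 50, 51, 50, 51, 51, 53, 62, 84, 100, 104, 104, 104, 104, 105, 106, 105, 105, 106, 106, 107, 107, 107, 103, 85, 49, 29, 28, 28, 28, 28, 27, 29, 29, 29]
hole [0.51942396 0.08007121 0.015     ]
scene hole [0.26607294 0.38534445 0.015     ]
slot ends [0.52901987 0.06069307 0.015     ] [ 0.56578864 -0.01986939  0.015     ]
```

My error: the handle's line does not pass through the nut, so its true mid is about (0.535, 0.048), and the finger was above it (slot line at row 228, tip at row 244 of the wrist picture). Backing off 2 cm.

Call:
{"name": "carry_out", "arguments": {
  "steps": [
    [[-0.9,-0.4,0.2],0,1],
    [[-1.1,-0.4,0],0,1],
    [[0,0,-0.8],0,1],
    [[0,0,0],0,1]
  ]
}}

```text
time: 19.9
position: [0.4984, 0.0284, 0.0349]
tool_rot: [0.827, -0.562, -0.018, 0.013]
ft_force: [-0.2, 0.8, 0.6]
grip_width: 0.0003
```

Call:
{"name": "carry_out", "arguments": {
  "steps": [
    [[0,0,-0.5],0,1],
    [[0,0,0],0,1]
  ]
}}

```text
time: 20.1
position: [0.4981, 0.0283, 0.0289]
tool_rot: [0.827, -0.562, -0.019, 0.013]
ft_force: [0.6, -0.1, -0.1]
grip_width: 0.0006
```

Call:
{"name": "carry_out", "arguments": {
  "steps": [
    [[0.5,0.2,-0.05],0,1],
    [[0.5,0.2,-0.05],0,1],
    [[0.4,0.2,-0.05],0,1]
  ]
}}

```text
time: 20.4
position: [0.5135, 0.0347, 0.027]
tool_rot: [0.827, -0.562, -0.019, 0.013]
ft_force: [-0.1, 0.6, -0.3]
grip_width: 0.0003
```

Call:
{"name": "carry_out", "arguments": {
  "steps": [
    [[0.4,0.2,-0.05],0,1]
  ]
}}

```text
time: 20.5
position: [0.5164, 0.0366, 0.0266]
tool_rot: [0.827, -0.562, -0.02, 0.014]
ft_force: [-5.9, -5.8, 5.9]
grip_width: 0.0007
```

Call:
{"name": "carry_out", "arguments": {
  "steps": [
    [[0.4,0.2,-0.05],-1.5,1]
  ]
}}

```text
time: 20.6
position: [0.5178, 0.0383, 0.0263]
tool_rot: [0.82, -0.572, -0.023, 0.017]
ft_force: [-6.2, -6.3, 6.7]
grip_width: 0.0004
```

Call:
{"name": "carry_out", "arguments": {
  "steps": [
    [[0.55,0.4,-0.05],-1.5,1],
    [[0.55,0.4,-0.05],-1.5,1]
  ]
}}

```text
time: 20.8
position: [0.5244, 0.045, 0.0256]
tool_rot: [0.805, -0.592, -0.027, 0.021]
ft_force: [-3.4, -5.4, 3.6]
grip_width: 0.0005
```

Call:
{"name": "carry_out", "arguments": {
  "steps": [
    [[0.6,0.4,-0.03],-2,1],
    [[0.6,0.35,-0.03],-2,1]
  ]
}}

```text
time: 21.0
position: [0.5321, 0.0513, 0.0252]
tool_rot: [0.784, -0.62, -0.032, 0.024]
ft_force: [-4.5, -5.8, 3.9]
grip_width: 0.0005
```

Call:
{"name": "carry_out", "arguments": {
  "steps": [
    [[0.7,0.38,0.02],-2,1],
    [[0.7,0.35,0.02],-2,1],
    [[0.75,0.33,0.02],-2,1]
  ]
}}

```text
time: 21.3
position: [0.5476, 0.0604, 0.0253]
tool_rot: [0.75, -0.66, -0.038, 0.029]
ft_force: [-4.2, -4.1, 0.9]
grip_width: 0.0005
```

Call:
{"name": "carry_out", "arguments": {
  "steps": [
    [[0.75,0.3,0],-2,1],
    [[0.75,0.28,0],-2,1],
    [[0.75,0.25,0],-2,1]
  ]
}}

```text
time: 21.6
position: [0.5617, 0.0671, 0.0251]
tool_rot: [0.714, -0.697, -0.047, 0.037]
ft_force: [-5.8, -5.3, 5.2]
grip_width: 0.0003
```

Call:
{"name": "carry_out", "arguments": {
  "steps": [
    [[1.0,0.24,0],-2.5,1],
    [[1.0,0.2,0],-2.5,1],
    [[1.0,0.15,0],-2.5,1]
  ]
}}

```text
time: 21.9
position: [0.5786, 0.0724, 0.0253]
tool_rot: [-0.666, 0.742, 0.06, -0.047]
ft_force: [-7.4, -3.3, 7.1]
grip_width: -0.0
```

Call:
{"name": "carry_out", "arguments": {
  "steps": [
    [[1.0,0.1,0],-2.5,1],
    [[1.0,0.05,0],-2.5,1]
  ]
}}

```text
time: 22.1
position: [0.5889, 0.0746, 0.0256]
tool_rot: [-0.632, 0.77, 0.07, -0.053]
ft_force: [-7.6, -1.0, 6.6]
grip_width: 0.0006
```

Call:
{"name": "carry_out", "arguments": {
  "steps": [
    [[1.5,0,0],-2.5,1]
  ]
}}

```text
time: 22.2
position: [0.5977, 0.0757, 0.0257]
tool_rot: [-0.614, 0.783, 0.076, -0.058]
ft_force: [-8.6, 0.7, 6.6]
grip_width: 0.0009
```

Call:
{"name": "carry_out", "arguments": {
  "steps": [
    [[1.5,0,0],-2.5,1]
  ]
}}

```text
time: 22.3
position: [0.6077, 0.0765, 0.0259]
tool_rot: [-0.597, 0.796, 0.082, -0.061]
ft_force: [-8.3, -0.1, 5.5]
grip_width: 0.0006
```

Call:
{"name": "carry_out", "arguments": {
  "steps": [
    [[1.5,-0.1,0],-2.5,1]
  ]
}}

```text
time: 22.4
position: [0.6178, 0.0766, 0.026]
tool_rot: [-0.578, 0.808, 0.087, -0.064]
ft_force: [-7.7, -0.5, 4.9]
grip_width: 0.0006
```

Call:
{"name": "carry_out", "arguments": {
  "steps": [
    [[1.3,-0.15,0],-2.5,1]
  ]
}}

```text
time: 22.5
position: [0.6266, 0.0762, 0.0262]
tool_rot: [-0.56, 0.821, 0.093, -0.067]
ft_force: [-7.4, 0.2, 4.7]
grip_width: 0.0008
```

Estimated about 42 degrees. Backing off and measuring.

Call:
{"name": "carry_out", "arguments": {
  "steps": [
    [[-1.5,0,0],0,1],
    [[-1.5,0,0],0,1],
    [[-1,0,3],0,1],
    [[-1,0,4],0,1],
    [[-1,0,4],0,1],
    [[-2,0,2],0,1],
    [[-2,0,0.2],0,1],
    [[0,0,0.2],0,1]
  ]
}}

```text
time: 23.3
position: [0.5257, 0.0784, 0.1635]
tool_rot: [-0.56, 0.82, 0.092, -0.066]
ft_force: [0.6, -1.1, -0.2]
grip_width: 0.0003
```

Run:
```python
from h import *
w=shot('wrist','w8');a=shot('side','d8');s=shot('scene','s8');o=robot.get_obs();print(o['position'],o['time'],o['ft_force'])
im=np.zeros((600,800,3),np.uint8)
im[:300,:400]=cv2.resize(w['pixels'][:,:,::-1],(400,300),interpolation=2)
im[:300,400:]=cv2.resize(s['pixels'][:,:,::-1][190:265,220:320],(400,300),interpolation=2)
im[300:600,:400]=cv2.resize(a['pixels'][:,:,::-1][150:240,240:360],(400,300),interpolation=2)
cv2.imwrite('pics/w8b.png',im)
```

```text
[0.52924991 0.07783552 0.16261196] 23.45 [0.14878845 0.42783464 0.71777569]
```

View pics/w8b.png

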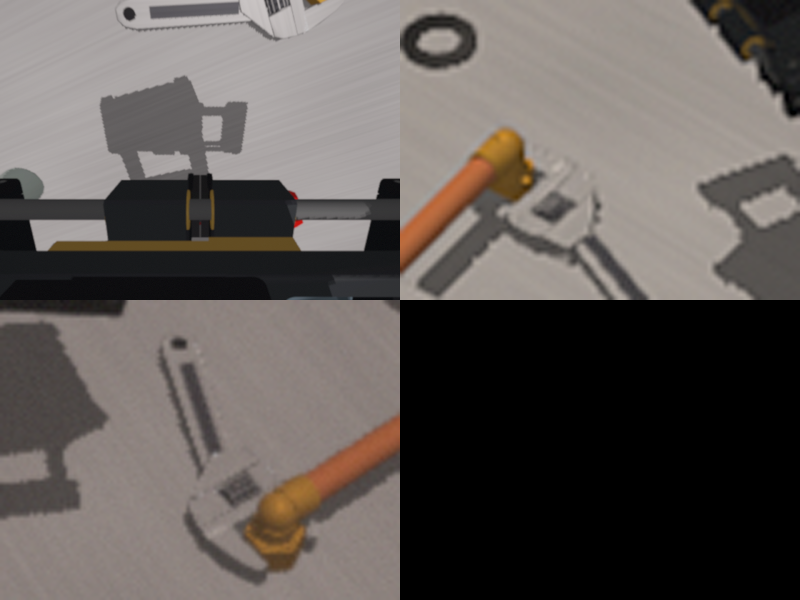

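The wrench has swung and still holds the nut: hole at side-inset (179,43), worm (239,188); in the wrist inset hole (129,14), worm (277,8).

Run:
```python
from h import *
w,a=load('w8'),load('d8')
A=pose(w,(277*1.4,8*1.4),(129*1.4,14*1.4));B=pose(a,(240+239*.3,150+188*.3),(240+179*.3,150+43*.3))
n=np.array([.615,-.085])
for h in (A[1],B[1]): print(np.degrees(np.arctan2(*(h-n)[::-1])),np.hypot(*(h-n)))
print('init side hole angle',np.degrees(np.arctan2(*(np.array([.5201,.0816])-n)[::-1])))
```

```text
worm [ 0.60964571 -0.03722932] hole [0.65893005 0.10242948] dist 0.14809972207501237 0.15831377072131156 yaw -89.68627740921029 o [ 0.60489766 -0.08325601] hm [0.66217391 0.06077326]
worm [ 0.61667565 -0.04104669] hole [0.65780406 0.10266275] dist 0.14947892051303716 0.15831377072131156 yaw -86.2194669199471 o [ 0.61471953 -0.08727626] hm [0.66318147 0.05995295]
76.80902213404565 0.19250885714238897
77.15119634999559 0.19248245100711095
init side hole angle 119.66704389044918
```

```bash
python3 -c "
from rig import robot
print(robot.hand_in())"
```

```text
the job is handed in; nothing more can be done
None
```

I closed the jaws with the worm, then swung the wrench about 43° clockwise (45° asked, ±12° allowed) and handed the job in with the arm clear; no verdict was given.

**Snug jaws:** After several strokes the close-up gave a mouth of about 35.9 mm on the 36 mm nut. On the last stroke the finger slipped: the sideways force fell to about 3 N, below the 5 N needed to roll the worm.

**Swing:** Measured from before the push, the handle's end hole turned 42.8° in the wrist view and 42.5° in the side view. I took the nut's turn from the handle, so any slack left in the jaws would make it slightly less.

**Final position:** The side view puts the wrench's centre about 2 mm from the nut's axis, but the wrist view puts it about 10 mm off, against the 12 mm limit. I trusted the side view, because the worm was at the very edge of the wrist picture. I did not measure the jaw gap again after the swing or check the positions of the other things; in the parts of the final pictures I looked at, nothing seemed disturbed.

**What went wrong on the way:**
- **Worm:** I came down behind the worm once and shoved the wrench head forward, with up to about 26 N sideways.
- **Handle:** I first misplaced the handle's middle line by about 18 mm, so a fingertip pressed down on the handle with about 50 N before I corrected it. That force came from the fingers, and the wrist limit is 120 N.
- **Tool lean:** The tool gradually leaned over, to about 0.2 rad by the end of the push, with no visible effect.

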